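# Hang the nail bin on the hive-box cleat

### The job

The small wooden bin with the bevelled strip on its rear lies face down on the bench. Stand it upright on the bench and let go of it; then take it again, tip its top clearly (10 to 20 degrees) towards the white hive box, and while it is tipped bring its rear strip over the top edge of the wooden cleat on the side of the box; then straighten and lower it so that the strip drops fully home behind the cleat and the bin hangs upright, flat against the box and with its whole width on the cleat. Let go of it, and leave the other things on the bench where they are.

Things in the scene. Friction and masses are not known exactly. Their poses are not given: they have to be found in the camera images.
- bin_center (a point): Centre of the bin to hang: loose open-topped box of plain light wood, 0.2 to 0.3 kg, 64 mm deep (x), 52 wide (y), 100 high (z), walls 7. Point: mid width and depth, 50 mm above its underside. Axes: z to its open top, x to its rear (side with the strips), y along its width. It starts lying on its front face on the bench: x up, z level and roughly away from the hive box.
- bin_strip (a point): The bin's rear strip, 52 mm wide, stands 22 mm out from the rear face 48 to 58 mm above the underside; its back tapers to 10 mm out at its top (95 mm). Lower edge cut at 45 degrees: lowest at the back (48 mm, 3 mm flat), rising to 67 mm at the rear face. Point: on this cut, 37 mm behind, 12 mm above bin_center, same axes. Fully home it is level with cleat_edge, as far from the wall.
- bin_foot (a point): Middle of the outer face of the bin's square foot strip, 54 mm behind and 40 mm below bin_center (same axes). The foot strip also stands 22 mm out, over the full width, 2 to 18 mm above the underside; on the hung bin it rests against the box wall below the cleat.
- cleat_edge (a point): Middle of the top edge of the cleat, a level fixed bar of plain wood, 160 mm long (y), 28 high, 19 thick, on the hive box's long side. Its top is cut at 45 degrees, falling from this edge to the wall: a V-groove 17 mm wide and deep. The point is 17 mm in front of the wall (the edge's 2 mm flat lies outside it), 0.13 to 0.145 m above the bench. Axes: z up, x level into the wall, y along the cleat.
- hive: The fixed white wooden hive box, 505 mm long (y), 230 mm deep (x), 168 mm high, with the tops of wooden frames showing in it; origin at the middle of its underside. Its -x side is the long side that carries the cleat.
- plain_bin_center (a point): Bystander: centre of a bin of the same wood and size, but standing upright and without any rear strips.
- jar_center (a point): Bystander: centre of an amber glass jar with a metal lid, 68 mm across, 90 mm high, standing.
- bee_brush: Bystander: a wooden brush lying along its x, 240 mm long; origin at the middle of its underside.

How it is judged (in metres and radians):
On the way, in this order (a step that is already met when the one before it is completed fails the run):
1. the bin stands upright on the bench, let go (angle between bin_center's own z axis and vertical below 0.1 rad and height (world z) of bin_center below 0.056 m and contact force between bin and table above 0.5 N and contact force between bin and the arm below 0.1 N and contact force between bin and the fingers below 0.1 N and linear speed of bin below 0.03 m/s), for 0.2 s.
2. the bin, its top tipped at least 0.15 rad towards the box, has its rear strip over the cleat's top edge (up to 40 mm above it) (angle between bin_center's own z axis and vertical between 0.15 and 0.9 rad and x of bin_foot in the frame of cleat_edge below 0.0125 m and x of bin_strip in the frame of cleat_edge above -0.008 m and z of bin_strip in the frame of cleat_edge between -0.004 and 0.04 m and distance between bin_strip and cleat_edge below 0.07 m), for 0.05 s.
At the end, for the whole second after the job is handed in: The bin hangs at rest on the cleat, released: the cut of its rear strip within 5 mm of fully home on the cleat's edge in depth and height, upright within 0.08 rad, square to the wall within 0.1 rad, its whole width on the cleat (its middle within 56 mm of the cleat's middle) (x of bin_strip in the frame of cleat_edge between -0.005 and 0.005 m and z of bin_strip in the frame of cleat_edge between -0.005 and 0.005 m and y of bin_strip in the frame of cleat_edge between -0.056 and 0.056 m and angle between bin_center's own z axis and vertical below 0.08 rad and angle between the x axis of bin_center and the x axis of cleat_edge, either way round below 0.1 rad and linear speed of bin below 0.02 m/s and contact force between bin and the arm below 0.1 N and contact force between bin and the fingers below 0.1 N); the robot touches nothing.
It fails at once if the plain bin is moved more than 30 mm (distance of plain_bin_center from where it was at the start of the episode above 0.03 m).
It fails at once if the jar is moved more than 30 mm (distance of jar_center from where it was at the start of the episode above 0.03 m).
It fails at once if the brush is moved more than 30 mm (distance of bee_brush from where it was at the start of the episode above 0.03 m).
It also fails if it takes over 51 s, if anything falls off the work surface, if the arm or the gripper's body presses on something with over 40 N, if the wrist force passes 120 N, or if a joint passes its speed limit or range.

### The arm

A 6-joint arm with a two-finger parallel gripper is mounted at the origin on the work surface. World frame = base frame: x ahead of the robot, y to its left, z up, the work surface at z = 0. Lengths are in mm, angles in rad, forces in N, time in s.
With the tool pointing down it reaches from about 325 to 900 mm from the base axis. Payload 6.1 kg.
Tool frame: the origin (TCP) lies midway between the tips of the shut fingers; the grasp point (between the pads) lies 19 mm behind it; z points along the fingers, y is the direction in which the jaws open and shut (so a half turn about z gives the same grasp; the last joint's range is limited). The gripper opens to 87 mm and grips with 3 to 60 N. Pads are 19 mm wide; open, the fingers measure 117 mm over their backs; the gripper's body (75 mm by 190 mm) begins 51 mm behind the grasp point.
Start: joints at [-1.301, 0.22, 1.526, -0, 1.395, -0.126], TCP at [240.959, -576.675, 222.538] pointing down, gripper open.
Joint ranges: [-2.98, 2.98], [-0.91, 2.08], [0.09, 2.57], [-1.24, 4.39], [0.2, 2.65], [-2.68, 2.68]. Speed limits (rad/s): [2.57, 2.57, 3.01, 3.14, 3.14, 3.14].

### API

Orientations are given as a unit quaternion [x, y, z, w].
In Python, from plant import r gives the robot as it stands. The module is installed in compiled form; this text tells all that it offers. Calls block until the motion is done:
- r.move_to(position, orientation): joint-space move of the TCP to a pose.
- r.move_l(position, feed=150, frame=None, max_force=None): straight line of the TCP; frame=None keeps the orientation; feed is the mean speed in mm/s. With max_force (N) it stops when the force on the tool has changed by that much, and returns True; else False.
- r.move_j(angles): joint-space move.
- r.command_gripper(opening, grip_force=None): finger opening in mm; grip_force is the grip in N (None keeps the last); returns when the fingers have stopped.
- r.pause(seconds).
- r.solve_ik(position, orientation): joint angles nearest the present ones, or None.
- r.get_obs(): the state.
- r.get_image(name): name is "side" or "top" or "wrist"; returns the picture (420x560x3 uint8, red, green, blue); there is no depth.
- r.camera_info(name): a dict with "K" (3x3 intrinsics, pixels), "R" (3x3) and "t" (3): a world point X has camera coordinates R X + t; the wrist camera has in their place "T_tool_cam" (4x4, takes a point from camera to tool coordinates, whose origin is the TCP and whose axes are the flange's). Camera axes: x right, y down, z forward; pixel columns grow to the right and rows downward; lengths in mm; the calibration is good to about 2 mm. A picture is of the moment at which its call begins: read the wrist's pose just before it. camera_info takes no time and is no camera call.
A pose or a line that the arm cannot do raises r.PlanningError and nothing moves.
- r.job_done(): hands the job in, once; it reports no verdict.
The state is a dict: "t": time; "joints": joint angles; "joint_velocities": joint speeds; "joint_torque": joint torques, N m; "position": TCP position; "tool_rot": TCP orientation; "ft_force": force on the tool from outside, world axes, zero at the start; "torque": the same for the moment, N m; "finger_gap": finger opening in mm.
Only numpy, scipy, OpenCV 4.12 (cv2) and the standard library are available. Lean on these libraries where they do the work, as an engineer would, in place of code of your own. Each camera call takes 0.05 s, during which the arm holds its last target. There are 200 camera calls.

## Working session

There is one attempt and no reset: what is moved stays moved. The work goes in short steps, each a Python script; the robot and the scene stay as the last script left them, time stands still between calls to the robot, and variables do not carry over. Pictures are saved under pics/ and viewed, about 8 in all and at most 12, crops included, and the job is handed in when it is done.

```bash
mkdir -p pics; python3 - <<'E'
from plant import r
import cv2,numpy as np
a=[cv2.cvtColor(r.get_image(n),cv2.COLOR_RGB2BGR) for n in("top","side")]
for n,i in zip(("top","side"),a): cv2.imwrite(f"pics/{n}0.png",i)
for n in("top","side","wrist"): print(n,r.camera_info(n))
o=r.get_obs(); print(o)
E
```

```text
top {'K': array([[394.58896177,   0.        , 283.96289456],
       [  0.        , 394.58896177, 211.79150778],
       [  0.        ,   0.        ,   1.        ]]), 'R': array([[-1.08961227e-03, -9.99929970e-01,  1.17842324e-02],
       [-9.91663170e-01, -4.37975807e-04, -1.28856377e-01],
       [ 1.28852514e-01, -1.18263927e-02, -9.91593246e-01]]), 't': array([ -21.22199588,  577.38615372, 1005.30246468])}
side {'K': array([[474.9250428 ,   0.        , 281.77449434],
       [  0.        , 474.9250428 , 210.75398901],
       [  0.        ,   0.        ,   1.        ]]), 'R': array([[-0.99044503, -0.13603523, -0.02265088],
       [-0.07264243,  0.65424002, -0.75279019],
       [ 0.1172251 , -0.74395189, -0.6578707 ]]), 't': array([563.71732066, 126.64039295, 896.23497561])}
wrist {'K': array([[301.08366398,   0.        , 281.77078161],
       [  0.        , 301.08366398, 209.62077069],
       [  0.        ,   0.        ,   1.        ]]), 'T_tool_cam': array([[-4.19527465e-06, -9.61407963e-01, -2.75126751e-01,
         7.46243436e+01],
       [ 9.99999767e-01, -1.91674337e-04,  6.54541
[... 223 characters left out ...]
ts': array([-1.30109886e+00,  2.21175377e-01,  1.52751633e+00, -3.80498685e-05,
        1.39470885e+00, -1.26088613e-01]), 'joint_velocities': array([-5.23634215e-04, -2.78958895e-03, -1.15125597e-03, -1.13567111e-03,
       -6.41420556e-04,  2.50747557e-05]), 'joint_torque': array([ 1.54891644e-03, -4.95947528e+01, -3.88519156e+01,  7.03112874e-02,
        5.15415450e-02, -5.00099861e-05]), 'position': array([ 240.79508315, -576.12835186,  221.51885236]), 'tool_rot': array([ 9.80481932e-01,  1.96607132e-01, -8.35316550e-05, -9.00281834e-04]), 'ft_force': array([ 0.50505481, -1.00577629, -0.3767977 ]), 'torque': array([-0.06139711,  0.02671553,  0.09531519]), 'finger_gap': 86.99394190785046}
```

View pics/top0.png

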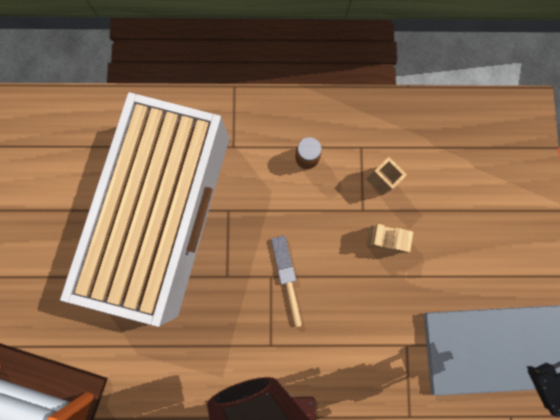

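View pics/side0.png

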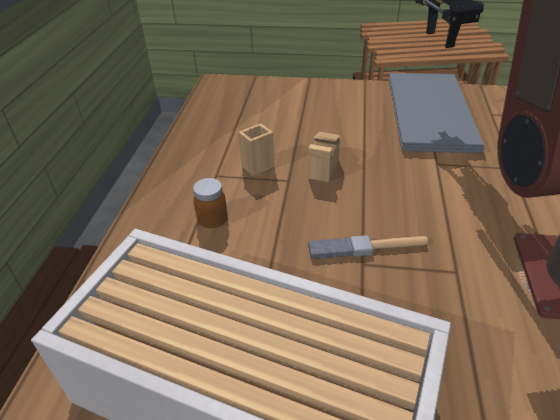

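The top view shows the hive (rim corners about (130,95), (220,115), (158,325), (63,300)) with the cleat at (200,220). The lying bin is at (391,239), the plain bin at (390,173), the jar at (309,152) and the brush at (287,280). The side view agrees. I'll turn these into rough positions and then take wrist views.

```bash
cat > h.py <<'E'
from plant import r
import numpy as np, cv2
from scipy.spatial.transform import Rotation as Ro
def cam(n):
    c=r.camera_info(n)
    if n!="wrist": return c["K"],c["R"],c["t"]
    o=r.get_obs(); T=np.eye(4); T[:3,:3]=Ro.from_quat(o["tool_rot"]).as_matrix(); T[:3,3]=o["position"]
    W=np.linalg.inv(T@c["T_tool_cam"]); return c["K"],W[:3,:3],W[:3,3]
def ray(C,uv):
    K,R,t=C; return -R.T@t, R.T@np.linalg.solve(K,[uv[0],uv[1],1.])
def onz(C,uv,z):
    o,d=ray(C,uv); return o+d*(z-o[2])/d[2]
def proj(C,X):
    K,R,t=C; p=K@(R@np.asarray(X,float)+t); return p[:2]/p[2]
def tri(CA,a,CB,b):
    A=[];y=[]
    for C,u in((CA,a),(CB,b)):
        o,d=ray(C,u); d=d/np.linalg.norm(d); P=np.eye(3)-np.outer(d,d); A.append(P); y.append(P@o)
    return np.linalg.lstsq(np.vstack(A),np.hstack(y),rcond=None)[0]
def shot(n,name):
    C=cam(n); im=cv2.cvtColor(r.get_image(n),cv2.COLOR_RGB2BGR); cv2.imwrite(f"pics/{name}.png",im); np.savez(f"pics/{name}.npz",K=C[0],R=C[1],t=C[2]); return C,im
def load(name):
    z=np.load(f"pics/{name}.npz"); return z["K"],z["R"],z["t"]
def quat(d,y):  # tool z along d, tool y along y
    d=np.array(d,float);d/=np.linalg.norm(d); y=np.array(y,float); y-=d*(y@d); y/=np.linalg.norm(y)
    return Ro.from_matrix(np.column_stack([np.cross(y,d),y,d])).as_quat()
E
python3 - <<'E'
from h import *
C=cam("top")
for n,uv,z in [("h1",(130,95),168),("h2",(220,115),168),("h3",(158,325),168),("h4",(63,300),168),("cleatA",(209,188),135),("cleatB",(190,250),135),("bin",(393,239),70),("plain",(390,173),100),("jar",(309,148),90),("brushA",(281,240),15),("brushB",(297,325),15)]: print(n,onz(C,uv,z).round())
p=r.get_obs()
# look-down poses to inspect
for P in [(430,-250,330),(430,-60,330)]:
    for yaw in np.arange(0,6.28,.785):
        q=quat((0,0,-1),(np.cos(yaw),np.sin(yaw),0)); s=r.solve_ik(P,q); print(P,round(yaw,2),None if s is None else np.round(s,2))
E
```

```text
h1 [842. 348. 168.]
h2 [793. 132. 168.]
h3 [307. 260. 168.]
h4 [362. 473. 168.]
cleatA [622. 160. 135.]
cleatB [474. 201. 135.]
bin [ 503. -298.   70.]
plain [ 668. -288.  100.]
jar [736. -85.  90.]
brushA [504. -14.  15.]
brushB [283. -55.  15.]
(430, -250, 330) 0.0 [-0.69 -0.14  1.7  -0.    1.58 -0.69]
(430, -250, 330) 0.78 [-0.69 -0.14  1.7  -0.    1.58 -1.47]
(430, -250, 330) 1.57 [-0.69 -0.14  1.7  -0.    1.58 -2.26]
(430, -250, 330) 2.36 None
(430, -250, 330) 3.14 [-0.69 -0.14  1.7  -0.    1.58  2.46]
(430, -250, 330) 3.92 [-0.69 -0.14  1.7  -0.    1.58  1.67]
(430, -250, 330) 4.71 [-0.69 -0.14  1.7  -0.    1.58  0.89]
(430, -250, 330) 5.5 [-0.69 -0.14  1.7  -0.    1.58  0.1 ]
(430, -60, 330) 0.0 [-0.32 -0.3   1.83 -0.    1.61 -0.32]
(430, -60, 330) 0.78 [-0.32 -0.3   1.83 -0.    1.61 -1.11]
(430, -60, 330) 1.57 [-0.32 -0.3   1.83 -0.    1.61 -1.89]
(430, -60, 330) 2.36 [-0.32 -0.3   1.83 -0.    1.61 -2.68]
(430, -60, 330) 3.14 None
(430, -60, 330) 3.92 [-0.32 -0.3   1.83 -0.    1.61  2.04]
(430, -60, 330) 4.71 [-0.32 -0.3   1.83 -0.    1.61  1.25]
(430, -60, 330) 5.5 [-0.32 -0.3   1.83 -0.    1.61  0.47]
```

```bash
cat >> h.py <<'E'
def look(P,d,y,D=300):
    q=quat(d,y); R=Ro.from_quat(q).as_matrix(); return np.array(P)-R@[75-.275*D,0,-162+.961*D], q
E
python3 - <<'E'
from h import *
n=np.array([.255,.967,0]);a=np.array([.967,-.255,0]);z=np.array([0,0,1.])
L=[("binA",look((503,-298,60),-z,(1,0,0),320)),("clA",look((548,180,137),.75*n-.66*z,a,300)),("clB",look((548,180,137),.1*n-z,a,300))]
for k,(P,q) in L: print(k,P.round(),r.solve_ik(P,q))
for k,(P,q) in L:
    r.move_to(P,q); r.pause(.2); shot("wrist",k)
print(r.get_obs()["t"])
cv2.imwrite("pics/cl.png",cv2.resize(np.vstack([cv2.imread("pics/clA.png"),cv2.imread("pics/clB.png")]),(400,600)))
E
```

```text
binA [ 503. -285.  206.] [-6.51876841e-01  1.21689479e-01  1.67066119e+00 -4.44089210e-16
  1.34924198e+00 -6.51876841e-01]
clA [525.  93. 226.] [-4.89319928e-01 -1.26227897e-03  1.99016606e+00  8.26015698e-01
  1.45974130e+00 -4.62373211e-01]
clB [547. 175. 263.] [0.11648844 0.03279369 1.65894873 0.09390743 1.41398295 0.36130968]
4.4833
```

View pics/binA.png

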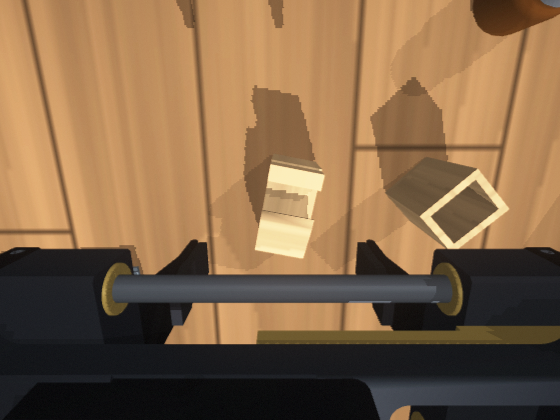

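View pics/clA.png

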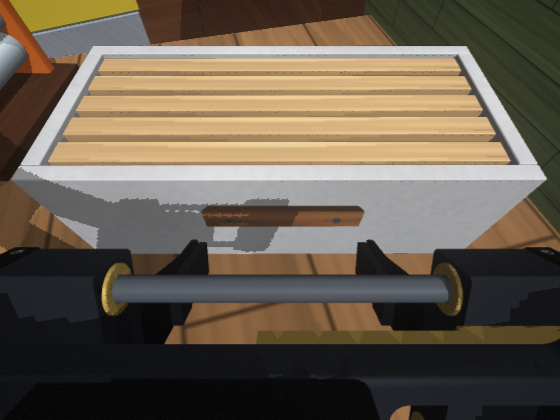

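View pics/clB.png

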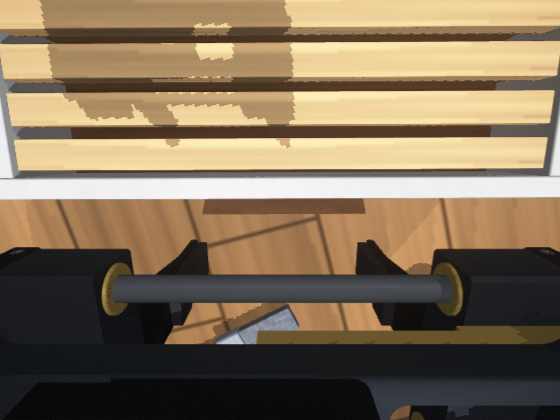

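The bin view shows the foot strip at about v 158–192 and the slanted main strip at 205–258, u 255–325. In the cleat views the cleat spans u 202–364, at v 206–226 in A and its lower edge at 213 in B. I'll zoom in for the edges.

```bash
python3 - <<'E'
from h import *
b=cv2.imread("pics/binA.png")[145:270,235:345]; A=cv2.imread("pics/clA.png"); B=cv2.imread("pics/clB.png")
bb=cv2.resize(b,None,fx=4.6,fy=4.6,interpolation=0)
def z(i,u0): return cv2.resize(i[195:232,u0:u0+36],None,fx=8,fy=7,interpolation=0)
c=np.vstack([z(A,190),z(A,340)]); c=cv2.copyMakeBorder(c,0,max(0,bb.shape[0]-c.shape[0]),0,0,0)
cv2.imwrite("pics/z1.png",np.hstack([bb,c[:bb.shape[0]]]))
for nm,I in(("A",A),("B",B)):
    for u in(225,283,340): print(nm,u,[tuple(int(x) for x in I[v,u]) for v in range(196,230)][::1])
E
```

```text
A 225 [(172, 168, 169), (172, 170, 169), (172, 170, 168), (172, 171, 169), (170, 167, 167), (170, 168, 167), (170, 167, 168), (170, 168, 168), (117, 115, 114), (86, 89, 93), (44, 52, 64), (37, 47, 61), (35, 45, 61), (37, 46, 60), (34, 44, 58), (38, 49, 65), (38, 53, 73), (40, 54, 77), (54, 80, 117), (54, 82, 122), (42, 60, 84), (39, 54, 76), (38, 51, 73), (43, 46, 52), (43, 45, 47), (41, 45, 51), (35, 47, 62), (39, 52, 73), (37, 52, 74), (37, 51, 73), (91, 99, 112), (165, 163, 164), (175, 172, 172), (174, 172, 170)]
A 283 [(168, 166, 165), (170, 168, 166), (171, 169, 169), (116, 116, 115), (108, 106, 106), (105, 106, 106), (107, 106, 106), (106, 105, 104), (106, 105, 105), (88, 90, 94), (41, 50, 62), (37, 46, 61), (35, 45, 59), (36, 48, 61), (37, 47, 64), (37, 49, 68), (39, 53, 74), (40, 54, 76), (40, 56, 78), (42, 57, 80), (40, 57, 81), (40, 56, 80), (39, 54, 77), (39, 54, 78), (38, 54, 74), (35, 47, 68), (37, 49, 69), (35, 50, 69), (37, 50, 70), (37, 51, 72), (90, 99, 111), (161, 159, 159), (169, 166, 166), (168, 166, 166)]
A 340 [(165, 164, 163), (163, 162, 161), (165, 162, 161), 
[... 1389 characters left out ...]
, 164), (82, 124, 165), (83, 123, 164), (82, 123, 164), (74, 111, 150), (66, 98, 133), (59, 85, 115), (51, 72, 98), (56, 82, 111), (65, 95, 129), (73, 110, 148)]
B 340 [(242, 242, 241), (233, 232, 232), (108, 120, 137), (55, 78, 110), (55, 77, 111), (55, 78, 111), (54, 76, 110), (53, 75, 110), (52, 74, 106), (51, 74, 108), (51, 76, 109), (53, 76, 108), (50, 73, 104), (52, 75, 107), (51, 74, 105), (52, 74, 106), (50, 74, 106), (58, 87, 123), (85, 126, 170), (90, 133, 177), (91, 132, 178), (91, 136, 179), (91, 135, 179), (90, 135, 179), (91, 134, 179), (92, 136, 181), (92, 136, 182), (89, 135, 180), (91, 135, 182), (92, 135, 183), (93, 139, 184), (93, 138, 185), (93, 138, 185), (94, 138, 184)]
```

View pics/z1.png

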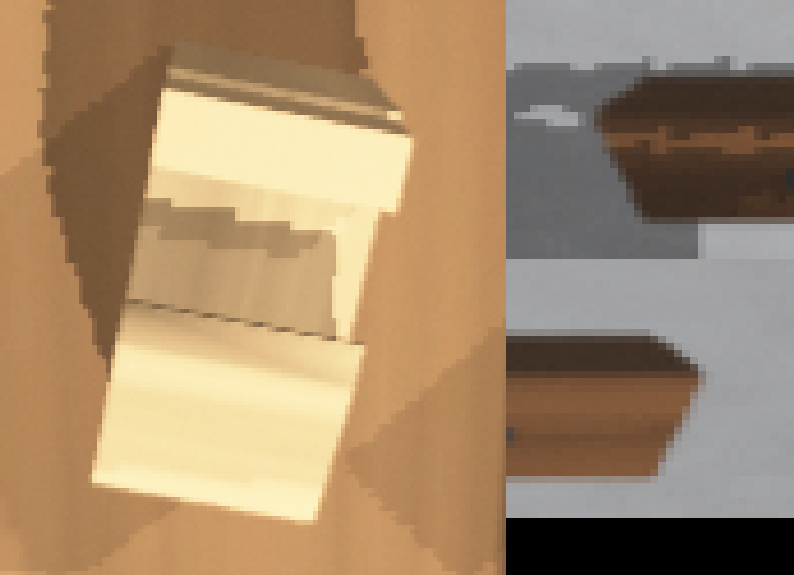

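```bash
python3 - <<'E'
from h import *
C=load("binA"); f=lambda p:(p[0]/4.6+234.5,p[1]/4.6+144.5)
P={k:onz(C,f(p),z) for k,p,z in [("fL",(163,88),86),("fR",(412,137),86),("mL",(128,300),86),("mR",(365,345),86),("eL",(93,484),74),("eR",(317,522),74)]}
for k in P: print(k,P[k].round(1))
nm=np.linalg.norm
print("widths",[nm(P[k+"L"]-P[k+"R"]).round(1) for k in "fme"])
F,M,E=[(P[k+"L"]+P[k+"R"])/2 for k in "fme"]
print("len f-m 46:",nm((M-F)[:2]),"f-e 93:",nm((E-F)[:2]))
zb=(E-F)[:2]/nm((E-F)[:2]); yaw=np.arctan2(zb[1],zb[0]); print("zb",zb,yaw,"width dir",[(P[k+"R"]-P[k+"L"])[:2]/52 for k in "fme"])
for k,o in((F,-48),(M,-2),(E,45)): print("center",k[:2]-zb*o)
T=cam("top"); c=F[:2]+zb*48; print("top proj of rear centre",proj(T,[*c,64]))
A=load("clA");B=load("clB"); I=cv2.imread("pics/clB.png").astype(int)
for v in(205,209,212):
    d=I[v,:,2]; m=np.where((I[v,:,2]<135)&(I[v,:,0]<70)); m=m[0]; m=m[(m>190)&(m<380)]; print(v,m.min(),m.max())
for a,b in(((200.9,211.2),(202.8,213.5)),((364.1,211.2),(364.9,213.2))): print("edge",tri(A,a,B,b).round(1))
h=[onz(B,(u,198),168) for u in(150,283,420)]; print("rim B",np.round(h,1))
hA=[onz(A,p,168) for p in((14,180),(545,180))]; print("rim A",np.round(hA,1))
E
```

```text
fL [ 491.  -247.3   86. ]
fR [ 541.9 -257.4   86. ]
mL [ 483. -292.   86.]
mR [ 533.5 -302.2   86. ]
eL [ 473.3 -339.4   74. ]
eR [ 524.9 -349.1   74. ]
widths [np.float64(51.9), np.float64(51.5), np.float64(52.5)]
len f-m 46: 45.506200475934435 f-e 93: 93.53835051066463
zb [-0.185572   -0.98263067] -1.7574502699432863 width dir [array([ 0.97912471, -0.19449973]), array([ 0.97110944, -0.19460335]), array([ 0.99266208, -0.18514174])]
center [ 507.54401582 -299.51017342]
center [ 507.88096473 -299.07058269]
center [ 507.44411304 -300.03917314]
top proj of rear centre [392.6714576  237.54013946]
205 204 363
209 203 364
212 191 364
edge [470.6 195.  141.4]
edge [624.5 154.4 141.5]
rim B [[438.4 223.4 168. ]
 [551.8 193.2 168. ]
 [668.3 162.2 168. ]]
rim A [[309.2 255.9 168. ]
 [789.7 129.3 168. ]]
```

Measurements agree with the given sizes: bin widths 51.5–52.5 (52), strip spacing 45.5/93.5 (46/93), cleat length 159 at z 141.4, and wall 19 mm behind the outer edge. Next I'll check reachability for the whole plan.

```bash
cat >> h.py <<'E'
Z=np.array([0,0,1.]); n=np.array([.2552,.9669,0]); a=np.array([.9669,-.2552,0])
CE=np.array([548.1,176.6,141.4])
BC=np.array([507.6,-299.5,32.]); zb=np.array([-.1856,-.9826,0]); w=np.array([.9826,-.1856,0])
def tcp(G,d): d=np.array(d)/np.linalg.norm(d); return np.array(G)+19*d
S=np.array([470.,-190,50])
d1=(-zb-Z)/2**.5; G1=BC+25*zb; q1=quat(d1,w)
d2=(-n-Z)/2**.5; G2=S+25*Z; q2=quat(d2,a)
# hang: grasp at bin-frame (gx,gz), tool leaning ph from vertical in bin frame
def hang(xs,zs,th,ph=.3,g=(0,20),off=(37,12),ys=0):
    bx=np.cos(th)*n-np.sin(th)*Z; bz=np.sin(th)*n+np.cos(th)*Z
    c=CE+xs*n+zs*Z+ys*a-off[0]*bx-off[1]*bz
    d=np.sin(ph)*bx-np.cos(ph)*bz
    return tcp(c+g[0]*bx+g[1]*bz,d),quat(d,a)
E
python3 - <<'E'
from h import *
def ck(k,P,q):
    s=r.solve_ik(P,q); print(k,np.round(P),None if s is None else np.round(s,2))
ck("pre1",tcp(G1,d1)-90*d1,q1); ck("g1",tcp(G1,d1),q1); ck("lift",tcp(G1,d1)+150*Z,q1)
for s in [(470,-190),(470,-250),(550,-190),(550,-130),(430,-150)]:
    G=np.array([*s,75]); ck(("up",s),tcp(G,d2)+130*Z,q2); ck("dn",tcp(G,d2),q2); ck("out",tcp(G,d2)-90*d2,q2)
d3=np.sin(.3)*n-np.cos(.3)*Z; ck("g3",tcp(S+20*Z,d3),quat(d3,a))
for x in [(-60,60,.33),(-6.5,45,.33),(-6.5,16,.33),(-1,3,0)]: ck(x,*hang(*x))
E
```

```text
pre1 [ 494. -373.   82.] [-1.04  0.76  1.26  0.49  1.75 -0.93]
g1 [ 505. -311.   19.] [-0.98  0.77  1.39  0.52  1.6  -0.95]
lift [ 505. -311.  169.] [-0.98  0.57  1.38  0.53  1.79 -0.84]
('up', (470, -190)) [ 467. -203.  192.] [-0.09  0.13  1.89 -0.79  1.37  0.44]
dn [ 467. -203.   62.] [-0.09  0.35  1.93 -0.85  1.19  0.63]
out [ 483. -141.  125.] [ 0.03  0.28  1.86 -0.77  1.36  0.6 ]
('up', (470, -250)) [ 467. -263.  192.] [-0.2   0.13  1.89 -0.82  1.29  0.36]
dn [ 467. -263.   62.] [-0.2   0.35  1.93 -0.9   1.13  0.57]
out [ 483. -201.  125.] [-0.08  0.27  1.88 -0.81  1.29  0.53]
('up', (550, -190)) [ 547. -203.  192.] [-0.08  0.31  1.68 -0.78  1.4   0.42]
dn [ 547. -203.   62.] [-0.08  0.5   1.71 -0.82  1.24  0.59]
out [ 563. -141.  125.] [ 0.02  0.44  1.64 -0.76  1.39  0.56]
('up', (550, -130)) [ 547. -143.  192.] [ 0.02  0.32  1.66 -0.75  1.46  0.48]
dn [ 547. -143.   62.] [ 0.02  0.51  1.7  -0.78  1.31  0.64]
out [563. -81. 125.] [ 0.12  0.47  1.61 -0.72  1.45  0.61]
('up', (430, -150)) [ 427. -163.  192.] [-0.01  0.05  1.98 -0.77  1.41  0.49]
dn [ 427. -163.   62.] [-0.01  0.28  2.02 -0.82  1.22  0.69]
out [ 443. -101.  125.] [ 0.11  0.22  1.94 -0.74  1.39  0.66]
g3 [ 471. -185.   52.] [-0.71  0.21  1.92  0.29  1.16 -0.59]
(-60, 60, 0.33) [524.  87. 202.] [ 0.03  0.02  1.78 -0.03  1.35  0.3 ]
(-6.5, 45, 0.33) [538. 138. 187.] [ 0.13  0.1   1.74 -0.03  1.32  0.39]
(-6.5, 16, 0.33) [538. 138. 158.] [ 0.13  0.12  1.76 -0.03  1.27  0.39]
(-1, 3, 0) [540. 145. 134.] [-0.06  0.06  1.91  0.33  1.13  0.06]
```

```bash
python3 - <<'E'
from h import *
P=tcp(G1,d1); pre=P-90*d1
r.command_gripper(87)
r.move_to(pre+150*Z,q1); r.move_l(pre,feed=200); 
print("hit",r.move_l(P,feed=120,max_force=15), r.get_obs()["position"].round(1),P.round(1))
r.command_gripper(40,40); print("gap",r.get_obs()["finger_gap"])
r.move_l(P+150*Z,feed=150)
U=tcp(G2,d2); r.move_to(U+100*Z,q2); r.pause(.2)
r.move_l(U+8*Z,feed=120)
print("gap",r.get_obs()["finger_gap"],"t",r.get_obs()["t"])
shot("side","side1")
E
```

```text
hit False [ 505.8 -311.7   19.2] [ 505.5 -310.9   18.6]
gap 51.79980887104232
gap 51.558309907852816 t 12.6917
```

View pics/side1.png

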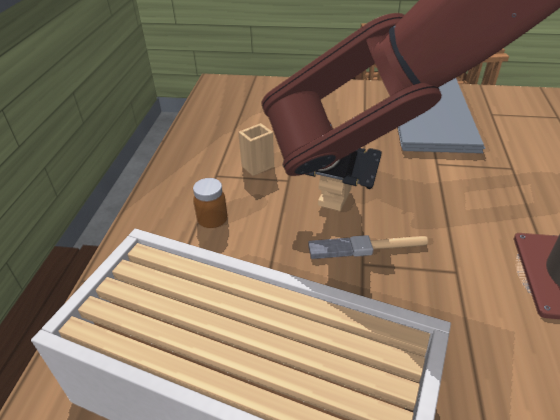

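The bin is held upright at about (335,190) and the other objects are in place. Next I lower it, let go and look again.

```bash
python3 - <<'E'
from h import *
U=tcp(G2,d2)
print("hit",r.move_l(U-4*Z,feed=25,max_force=5), r.get_obs()["position"]-U)
r.command_gripper(75); r.pause(.2); p=r.get_obs()["position"]
r.move_l(p-100*d2,feed=200); r.move_l(r.get_obs()["position"]+60*Z,feed=200)
P,q=look((470,-190,100),-Z,a,300); r.move_to(P,q); r.pause(.4)
shot("wrist","binB"); print(r.get_obs()["t"])
i=cv2.imread("pics/binB.png"); cv2.imwrite("pics/z2.png",cv2.resize(i[110:260,190:370],None,fx=4,fy=4,interpolation=0))
E
```

```text
hit True [ 0.93484652 -0.19055109  0.7196145 ]
16.375
```

View pics/z2.png

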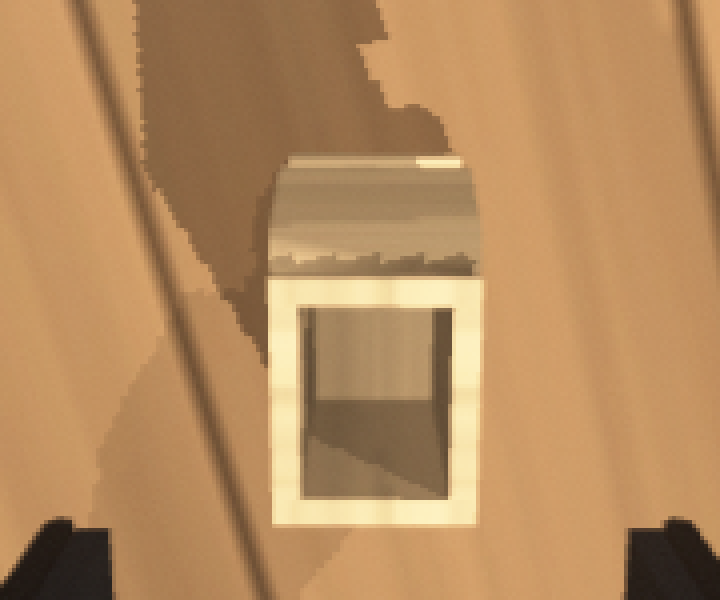

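The bin stands upright. Its top rim corners are at zoom (268,277), (484,277), (476,524) and (272,524), with the strip to the rear. Next I measure it and regrasp.

```bash
python3 - <<'E'
from h import *
C=load("binB"); X=np.array([onz(C,(u/4+189.5,v/4+109.5),100) for u,v in((268,277),(484,277),(476,524),(272,524))])
nm=np.linalg.norm; print([nm(X[i]-X[(i+1)%4]).round(1) for i in range(4)])
c=X.mean(0); e=(X[1]-X[0]+X[2]-X[3]); e/=nm(e); f=(X[0]+X[1]-X[2]-X[3]); f/=nm(f); print(c,e,f,"yaw err",np.cross(a,e)[2],"rel n,a",(c-S)@n,(c-S)@a)
E
```

```text
[np.float64(52.2), np.float64(64.0), np.float64(52.3), np.float64(64.0)]
[ 470.6326771 -190.4659554  100.       ] [ 0.96739969 -0.25325451  0.        ] [0.25972984 0.96568132 0.        ] yaw err 0.0020086171999717517 rel n,a -0.28907308093864603 0.730647302749208
```

```bash
python3 - <<'E'
from h import *
c=np.array([470.6,-190.5,50]); d3=np.sin(.3)*n-np.cos(.3)*Z; q3=quat(d3,a); P=tcp(c+20*Z,d3)
r.command_gripper(87)
r.move_to(P-100*d3,q3); print("hit",r.move_l(P,feed=120,max_force=15),r.get_obs()["position"]-P)
r.command_gripper(40,45); print("gap",r.get_obs()["finger_gap"])
r.move_l(P+130*Z,feed=200)
H,q=hang(-70,50,.33); r.move_to(H,q)
H,q=hang(-25,45,.33); r.move_l(H,feed=80); r.pause(.4)
o=r.get_obs(); print(o["position"]-H,o["finger_gap"],o["ft_force"],o["t"])
C,i=shot("wrist","hg"); 
b=lambda bx,bz,y:None
cv2.imwrite("pics/z3.png",cv2.resize(i[60:290,150:410],None,fx=2.5,fy=2.5,interpolation=0))
# predicted pixels of bin top rim rear corners, strip tip corners, cleat outer edge ends
th=.33;bx=np.cos(th)*n-np.sin(th)*Z;bz=np.sin(th)*n+np.cos(th)*Z;cc=CE-25*n+45*Z-37*bx-12*bz
for k,X in dict(rearL=cc+32*bx+50*bz-26*a,rearR=cc+32*bx+50*bz+26*a,topstrL=cc+42*bx+45*bz-26*a,topstrR=cc+42*bx+45*bz+26*a,tipL=cc+54*bx+8*bz-26*a,tipR=cc+54*bx+8*bz+26*a,clL=CE-2*n-80*a,clR=CE-2*n+80*a).items():
    p=proj(C,X); print(k,p.round(1),((p+.5-[150,60])*2.5).round())
E
```

```text
hit False [ 0.74848471 -0.43714521  0.95800847]
gap 51.388260289859105
[ 0.02747423 -0.21682951  0.10109633] 51.714479461780414 [-0.92390824  0.66162837 -2.0294192 ] 22.025
rearL [222.1 208.5] [182. 373.]
rearR [343.2 208.5] [484. 372.]
topstrL [224.4 186.4] [187. 317.]
topstrR [340.8 186.4] [478. 317.]
tipL [236.8 171.8] [218. 281.]
tipR [328.  171.7] [446. 281.]
clL [163.8 150. ] [ 36. 226.]
clR [400.8 149.9] [628. 226.]
```

View pics/z3.png

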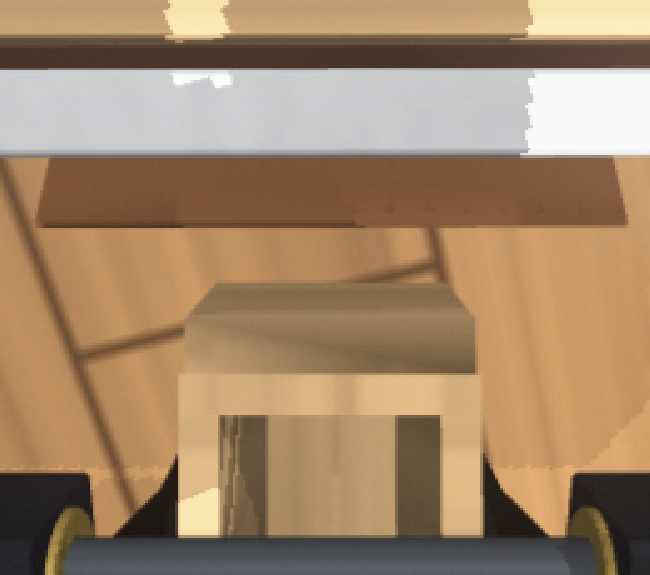

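Prediction and picture agree to about 1 px: cleat ends (36,226)/(627,226), strip tip row 283 against 281, rear rim row 374 against 373. Going in.

```bash
python3 - <<'E'
from h import *
def go(x,z,th,feed=40,mf=12):
    H,q=hang(x,z,th); h=r.move_l(H,feed=feed,frame=q,max_force=mf); o=r.get_obs(); print((x,z,th),"hit",h,"err",(o["position"]-H).round(1),o["ft_force"].round(1),round(o["t"],1)); return h
steps=[(-6.5,45,.33),(-6.5,24,.33),(-6.5,16,.33)]+[(-6.5+5.5*s,16-13*s,.33*(1-s)) for s in(.25,.5,.75,1)]
for i,s in enumerate(steps):
    if go(*s,feed=60 if i==0 else 30): break
    if i==1: r.pause(.2)
else:
    r.pause(.2); go(-.5,-1.5,0,feed=10,mf=6)
C,i=shot("wrist","hg2"); cv2.imwrite("pics/z4.png",cv2.resize(i[60:290,150:410],None,fx=2.5,fy=2.5,interpolation=0))
E
```

```text
(-6.5, 45, 0.33) hit False err [-0.   0.5 -0.1] [ 0.1  0.1 -2.4] 22.5
(-6.5, 24, 0.33) hit False err [ 0.1 -0.   0.1] [-0.5  0.4 -2.7] 23.4
(-6.5, 16, 0.33) hit False err [-0.3 -0.1 -0.5] [-0.1 -0.2 -1.6] 24.0
(-5.125, 12.75, 0.2475) hit False err [-0.1 -0.6  0.1] [ 0.5  0.4 -1.6] 24.4
(-3.75, 9.5, 0.165) hit False err [-0.1 -0.4  0.1] [-0.6 -0.6 -2.5] 24.7
(-2.375, 6.25, 0.0825) hit False err [-0.1 -0.3  0.1] [ 0.3 -0.6 -2.5] 25.1
(-1.0, 3, 0.0) hit False err [ 0.  -0.2  0.1] [ 1.   0.8 -1.4] 25.4
(-0.5, -1.5, 0) hit True err [0.  0.2 0.5] [-0.1 -1.3  5.8] 26.1
```

View pics/z4.png

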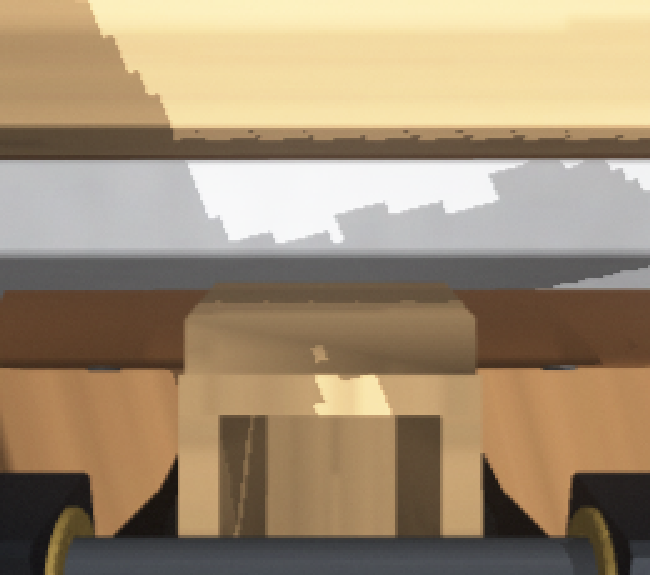

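The strip is behind the cleat (bar row about 290–368, strip back at 283 against the wall). Contact came at about −1 mm from the predicted home height. Now release, back off along the tool axis and check.

```bash
python3 - <<'E'
from h import *
r.command_gripper(75); r.pause(.3)
o=r.get_obs(); d=Ro.from_quat(o["tool_rot"]).as_matrix()[:,2]
r.move_l(o["position"]-110*d,feed=150); 
P,q=look((540,140,150),.5*n-.87*Z,a,300); r.move_to(P,q); r.pause(.6)
C,i=shot("wrist","fin"); print(r.get_obs()["t"])
c=CE-37*n-12*Z
X=[c+sx*32*n+sy*26*a+50*Z for sx,sy in((1,-1),(1,1),(-1,1),(-1,-1))]+[c-32*n+s*26*a-50*Z for s in(1,-1)]+[CE-2*n+s*80*a for s in(-1,1)]
for x in X: p=proj(C,x); print(p.round(1),((p+.5-[150,60])*2.5).round())
cv2.imwrite("pics/z5.png",cv2.resize(i[60:290,150:410],None,fx=2.5,fy=2.5,interpolation=0))
E
```

```text
29.0333
[252.8 168.1] [258. 272.]
[308.8 168.2] [398. 272.]
[310.3 236.5] [402. 443.]
[251.1 236.5] [254. 442.]
[302.6 249.3] [383. 474.]
[259.3 249.2] [274. 474.]
[205.  178.9] [139. 299.]
[356.8 179. ] [518. 299.]
```

View pics/z5.png

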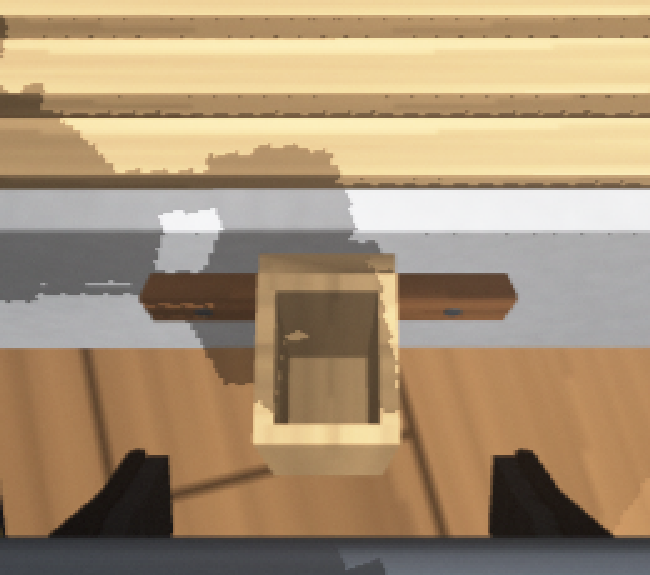

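The hung bin is within about 2 zoomed pixels (1 mm) of the predicted home pose: front rim row 444 against 443, lower front edge 475 against 474. It is upright, square to the wall and clear of the fingers. Handing in.

```bash
python3 - <<'E'
from h import *
r.job_done(); print(r.get_obs()["t"])
E
```

```text
the job is handed in; nothing more can be done
the job is handed in; nothing more can be done
```

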